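Weigh out a polishing charge of bangle watch cases

ROBOT

A 6-joint arm with a two-finger parallel gripper is mounted at the origin on the work surface. World frame = base frame: x ahead of the robot, y to its left, z up, the work surface at z = 0. Lengths are in m, angles in degrees, forces in N, time in s.
With the tool pointing down it reaches from about 0.3 to 0.75 m from the base axis. Payload 8.5 kg.
Tool frame: the origin (TCP) lies midway between the tips of the shut fingers; the grasp point (between the pads) lies 19 mm behind it; z points along the fingers, y is the line along which they close (so a half turn about z gives the same grasp; the last joint's range is limited). The gripper opens to 85 mm and grips with 20 to 120 N. Pads are 22 mm wide; open, the fingers measure 114 mm over their backs; the gripper's body (76 mm by 85 mm) begins 54 mm behind the grasp point. The pads swing forward as they close: fully open they stand 13 mm farther back than shut.
Start: joints at [59.857, 21.807, 74.336, -0, 83.858, -12.336], TCP at [0.168, 0.524, 0.231] pointing down, gripper open.
Joint ranges: [-178.18, 178.18], [-50.72, 133.34], [12.68, 142.11], [-81.47, 261.47], [9.98, 163.14], [-165.26, 165.26]. Speed limits (degrees/s): [136.94, 136.94, 180, 180, 180, 180].

INTERFACE

Orientations are given as a 3x3 rotation matrix whose columns are the frame's x, y, z axes.
In Python, from rig import observe, optics, order, spotter gives the robot as it stands.
- The arm moves only by the tool move_arm, never from a script. Its argument "series" is text: rows parted by semicolons, each of 5 numbers parted by spaces: the shift along the tool's x, y, z in cm, then the turn about the tool's z in degrees, then the opening, from -1 (shut) to 1 (fully open). A call has 1 to 8 rows; each row is the pose to reach, as a shift and turn from the pose commanded when the call began, along the tool's axes at that moment; what a row does not reach only later rows make up. A row lasts 1/8 s, in which the tool goes at most 62.5 mm and 10.7 degrees, less where a joint would pass 70% of its speed; a pose out of reach is approached as far as the arm can. A call with a gripper value outside its range is refused whole. The fingers move at their own pace and stop on an object; "force" is the grip in N (left out, the last holds). Time passes only in rows, so rows that repeat a pose let the fingers close. It gives the time, the measured TCP pose, the force, the opening and the grip force at its end, in the units of the state.
- observe(): the state, without advancing time (a new reading comes with each control period).
- optics.get_image(name): name is "scene" or "top"; returns a dict with "pixels" (420x560x3 uint8, blue, green, red), "camera_matrix" (3x3 intrinsics, pixels), "dist" ([k1, k2, p1, p2, k3] as OpenCV has them; the pictures are not rectified), "rvec" (rotation vector, rad) and "tvec" (3), from world to camera coordinates, as OpenCV has them. Camera axes: x right, y down, z forward; pixel columns grow to the right and rows downward; lengths in m; the calibration is good to about 2 mm. A picture is of the moment at which its call begins. There is no depth.
- order.close_job(): hands the job in; it is judged then, once.
Trained networks look in the newest picture that a camera, given by its name, has taken for a name from the list of things; names that differ only in an ending like _2 or _b are one class to them, and where a whole thing is asked for, a point or a joint stands for the part that bears it (a point fixed in the world has none). Each returns a list of dicts, best first, with "score" (0 to 1); they miss things now and then, are a little off and sometimes report something else, mostly with a low value. They report only what shows in the picture. A call takes as long as a camera call. They do not tell look-alikes from the thing itself.
- spotter.find_in(thing, camera): "point" ([x, y, z] in m, in world coordinates, good to about 4 mm: the middle of the surface that is visible of it).
- spotter.cut_out(thing, camera): "pixels" (420x560 bool, what is visible of it).
- spotter.mark_of(thing, camera): "point" ([x, y, z] in m, in world coordinates, good to about 4 mm: a listed point, or the origin of a listed thing).
The state is a dict: "time_s": time; "q": joint angles; "qvel": joint speeds; "joint_efforts": joint torques, N m; "position": TCP position; "tool_rot": TCP orientation; "ft_force": force on the tool from outside, world axes, zero at the start; "wrist_torque": the same for the moment, N m; "grip_width": finger opening in m; "gripper_force": force on a finger pad.
Only numpy, scipy, OpenCV 4.12 (cv2) and the standard library are available. Lean on these libraries where they do the work, as an engineer would, in place of code of your own. Each camera call takes 0.05 s, during which the arm holds its last target. There are 200 camera calls.

TASK

Make up a charge for the polisher: first take the brass check weight off the scale pan and stand it upright in the middle of its cork pad, so that the empty pan comes back to zero. Then lift the bangle watch cases off their hooks and set them in the pan one at a time until the pointer rests inside the green band, and hang all the remaining cases over the brass holding rail, so that the hooks end up empty. Set the cases down without letting any of them drop, and leave the other things on the bench where they are.

Things in the scene. Friction and masses are not known exactly. Their poses are not given: they have to be found in the camera images.
- hook_stand: Stand with six upturned steel hooks, fixed to the bench. Origin: bench level, below the middle of the crossbar. The crossbar (12 mm thick, axis 160 mm high) runs along y; the hooks, 7 mm rods at the same height, stick out along -x, 75 mm apart; 50 mm out their tips turn up by 12 mm. A case is open below, so it comes off straight up once its feet are above the hook's tip.
- hook1 (a point): Middle of the first hook's rod (on its axis, 160 mm high, 25 mm in front of the crossbar), at y = -187.5 mm of the stand; the others follow every 75 mm to y = +187.5 mm. At the start each case hangs on a hook of its own, its x along the hook, its feet 117.5 mm above the bench.
- scale: Spring scale, fixed to the bench: grey housing 130 by 140 by 72 mm with a sprung pan above it. Origin: centre of the underside, x and y along the pan's sides. A thin gauge column 147 mm high stands 106 mm out at +y; its white plates (both faces) carry a black zero line and a green band, and a red pointer fixed to the pan's edge moves down past them.
- pan_floor (a point): Centre of the scale pan's flat floor, on its upper face; moves down with the pan. Axes as the scale's. The floor is 150 mm (x) by 160 mm (y) inside a rim 10 mm high; four cases fit standing, two by two. Floor 135 mm above the bench when empty.
- pan (a joint): How far the pan and its red pointer have sunk, m: 0 empty, pointer on the zero line; stop at 0.045. Spring of 120 N/m: 100 g sinks it 8.2 mm; it settles within about a second. The green band runs from 0.022 to 0.033, wider than any one case's share.
- rail: Holding rail, fixed to the bench: brass bar 12 mm thick along its x on two posts at x = -100 and +100 mm (14 mm thick), on a wooden base 230 by 110 by 14 mm. Origin: centre of the base's underside.
- rail_top (a point): Middle of the rail bar, on its top line, 156 mm above the bench; x along the bar. 180 mm of bar are free between the posts, room for three cases side by side.
- check_weight: Brass check weight, 200 g, 39 mm high: squat body 44 mm in diameter and 15 mm high, above it a neck and a round knob 18 mm in diameter from 26 to 37 mm height. Origin: centre of its underside; z up. Stands in the pan at the start.
- cork_pad: Round cork pad, 64 mm in diameter, 2 mm thick, fixed to the bench: the check weight's place. Origin: centre of its underside.
- case1: Empty square watch case on a rigid open bangle (steel or gold tone): an upside-down U, 58 mm across (y), band 24 mm wide (x: a hook or bar runs through it along x), inside 52 mm wide, open below. Origin: midway between the feet, level with their undersides; z up. Heights above it: inside of the arch top 46 mm, band's top face 50 mm, top of watch head 63 mm. Absent in some runs.
- case2: Like case1 (all six are alike; some are absent in some runs). The watch head on top is 30 mm by 30 mm by 13 mm with flat sides: grip it across y with the fingertips just above the band. 80 to 125 g, centre of mass about 31 mm above the origin: it hangs stably from the arch and stands stably on its two feet.
- case3: Bangle watch case like case1 and case2; absent in some runs.
- case4: Bangle watch case like case1 and case2; absent in some runs.
- case5: Bangle watch case like case1 and case2; absent in some runs.
- case6: Bangle watch case like case1 and case2; absent in some runs.
- loupe_green: Green eye loupe, 34 mm wide, 32 mm high; a bystander standing loose on the bench. Origin: centre of its underside.
- loupe_black: Black eye loupe, 34 mm wide, 32 mm high; a bystander standing loose on the bench. Origin: centre of its underside.
- amber_dish: Amber glass dish, 60 mm wide, 18 mm high; a bystander standing loose on the bench. Origin: centre of its underside.
- paste_jar: Red jar, 42 mm wide, 34 mm high; a bystander standing loose on the bench. Origin: centre of its underside.
- blower: Red rubber dust blower, 60 mm wide, 100 mm high; a bystander standing loose on the bench. Origin: centre of its underside.
- oil_jar: Glass jar, 48 mm wide, 45 mm high; a bystander standing loose on the bench. Origin: centre of its underside.
- movement_pot: White ceramic pot, 40 mm wide, 28 mm high; a bystander standing loose on the bench. Origin: centre of its underside.
Not all that is in view belongs to the job. Leave any blue or purple look-alike of the check_weight alone.

How it is judged:
By the outcome, as a careful person would: the job done as asked, in the order asked, and still so for the second after the job is handed in, with the robot touching nothing.
Of case1, case2, case3, case4, case5, case6 only 4 to 6 are there at a start; the rules pass over those that are not, and their reading is None.
At some moment in a run one of check_weight may be knocked a few centimetres aside while the robot is not near it.
It also fails if it takes over 210 s, if anything falls off the work surface, if the arm or the gripper's body presses on something with over 40 N, if the wrist force passes 120 N, or if a joint passes its speed limit or range.

## Working session

There is one attempt and no reset: what is moved stays moved. The work goes in short steps, Python scripts to look and compute and a tool call to move; the robot and the scene stay as the last step left them, time stands still between calls to the robot, and variables do not carry over. Pictures are saved under pics/ and viewed, at most 14 in all, crops included, and the job is handed in when it is done.

Besides the shell and the picture viewer there is one more tool, called after ">>>" as name(argument=value, ...), one argument or row to a line, values as JSON. move_arm: Moves the arm, as the interface text tells. Its arguments: {"type":"object","properties":{"series":{"type":"string"},"force":{"type":"number"}},"required":["series"]}

```bash
mkdir -p pics; ls
python3 - <<'E'
from rig import observe, optics, order, spotter
import cv2
for c in("scene","top"):
    im=optics.get_image(c); cv2.imwrite(f"pics/{c}0.png",im["pixels"])
    for t in ["hook_stand","hook1","scale","pan_floor","rail","rail_top","check_weight","cork_pad","case1","loupe_green","blower","oil_jar","paste_jar"]:
        r=spotter.mark_of(t,c)
        print(c,t,[([round(float(v),3) for v in d["point"]],round(d["score"],2)) for d in r[:7]])
s=observe();print(s["time_s"],s["position"],s["tool_rot"],s["grip_width"],s["ft_force"])
E
```

```text
pics
scene hook_stand [([0.639, 0.002, -0.001], 0.95), ([0.623, -0.183, 0.119], 0.74), ([0.594, 0.189, 0.12], 0.48)]
scene hook1 [([0.623, -0.184, 0.16], 0.91)]
scene scale [([0.429, -0.263, 0.001], 0.91), ([0.553, -0.004, -0.002], 0.6), ([0.482, -0.464, 0.006], 0.42)]
scene pan_floor [([0.428, -0.261, 0.12], 0.75)]
scene rail [([0.435, 0.259, 0.001], 0.73), ([0.424, -0.26, 0.117], 0.33)]
scene rail_top [([0.436, 0.264, 0.157], 0.7)]
scene check_weight [([0.619, -0.185, 0.119], 0.74), ([0.46, -0.098, 0.001], 0.71), ([0.695, -0.391, -0.001], 0.68), ([0.427, -0.258, 0.118], 0.62), ([0.359, -0.088, -0.002], 0.48), ([0.193, -0.305, -0.0], 0.43)]
scene cork_pad [([0.456, -0.012, -0.003], 0.59), ([0.435, 0.262, 0.156], 0.23)]
scene case1 [([0.596, 0.186, 0.117], 0.81), ([0.609, 0.04, 0.117], 0.78), ([0.622, -0.183, 0.118], 0.77), ([0.613, -0.032, 0.114], 0.7), ([0.617, -0.109, 0.114], 0.62), ([0.601, 0.116, 0.118], 0.56), ([0.536, 0.094, 0.001], 0.54)]
scene loupe_green [([0.538, 0.092, -0.002], 0.43)]
scene blower [([0.632, 0.456, -0.002], 0.95), ([0.558, -0.433, -0.0], 0.49)]
scene oil_j
[... 722 characters left out ...]
118], 0.61), ([0.594, 0.191, 0.119], 0.6), ([0.618, -0.107, 0.118], 0.55), ([0.61, 0.036, 0.118], 0.45), ([0.615, -0.034, 0.116], 0.43)]
top loupe_green [([0.541, 0.095, 0.001], 0.57), ([0.435, 0.259, -0.002], 0.26)]
top blower [([0.633, 0.454, 0.002], 0.58)]
top oil_jar [([0.616, -0.034, 0.12], 0.69), ([0.456, -0.014, -0.001], 0.63), ([0.557, -0.43, -0.004], 0.43), ([0.555, -0.002, -0.001], 0.23)]
top paste_jar [([0.552, -0.005, -0.001], 0.42)]
1.4 [0.16820195 0.52362957 0.2313237 ] [[-9.52079596e-01  3.05850361e-01 -8.99627103e-06]
 [ 3.05850361e-01  9.52079596e-01  5.70343788e-06]
 [ 1.03095646e-05  2.67861408e-06 -1.00000000e+00]] 0.08543148004490707 [-0.18289772 -0.73854803 -0.38455716]
```

View pics/scene0.png

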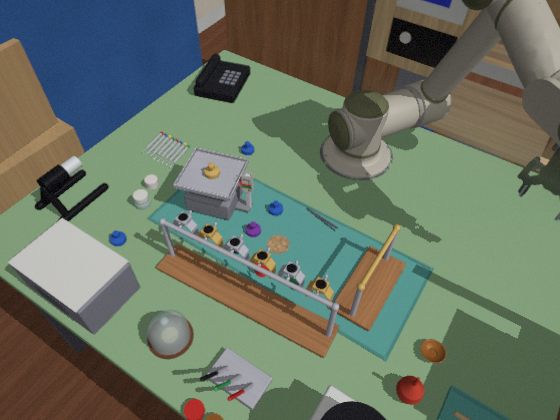

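View pics/top0.png

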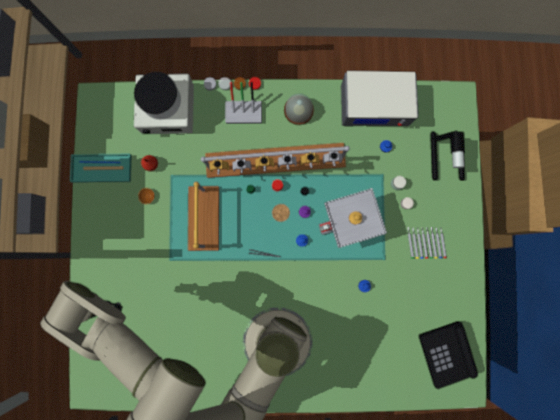

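The scene shows six cases on the hooks (x px 185–322), the weight in the pan at (212,171), the cork pad at (278,243) and the rail bar from (363,287) to (397,229). The other bell shapes are blue or purple. Next I'll measure yaw angles and refine the positions.

```bash
cat > h.py <<'E'
from rig import observe, optics, order, spotter
import cv2, numpy as np
def plane(im,px,z):
    K=im["camera_matrix"];R=cv2.Rodrigues(np.array(im["rvec"],float))[0];t=np.array(im["tvec"],float).ravel()
    n=cv2.undistortPoints(np.array(px,float).reshape(-1,1,2),np.array(K,float),np.array(im["dist"],float)).reshape(-1,2)
    d=np.c_[n,np.ones(len(n))]@R; c=-R.T@t
    return c+d*((z-c[2])/d[:,2])[:,None]
def go(x,y,z,yaw):
    "tool shift cm and turn to world TCP x,y,z with closing line at yaw deg"
    s=observe();R=np.array(s["tool_rot"]);d=R.T@(np.array([x,y,z])-s["position"])*100
    a=np.degrees(np.arctan2(R[1,1],R[0,1]));t=(a-yaw+90)%180-90
    print("shift",d.round(2),"turn",round(t,1),"q6",round(s["q"][5],1))
def marks(t,n=2):
    out=[]
    for c in ("scene","top"):
        for _ in range(n):
            out+=[(c,np.round(d["point"],4).tolist(),round(d["score"],2)) for d in spotter.mark_of(t,c)]
    return out
E
python3 - <<'E'
from h import *
for c in("top","scene"):
    im=optics.get_image(c)
    for t,z in(("scale",.129),("rail",.15),("hook_stand",.16)):
        r=spotter.cut_out(t,c)
        for d in r[:2]:
            m=d["pixels"].astype(np.uint8)
            P=plane(im,np.argwhere(m)[:,::-1],0.13 if t=="scale" else z)[:,:2]
            b=cv2.minAreaRect((P*1000).astype(np.float32))
            print(c,t,round(d["score"],2),int(m.sum()),np.round(b[0]),np.round(b[1]),round(b[2],1))
    g=im["pixels"]; 
    x0,y0,w,h=(310,180,90,75) if c=="top" else (165,145,100,80)
    cv2.imwrite(f"pics/{c}_pan.png",cv2.resize(g[y0:y0+h,x0:x0+w],None,fx=6,fy=6,interpolation=cv2.INTER_CUBIC))
im=optics.get_image("scene")
print("rail scene ends",plane(im,[(397,229),(363,287)],.15).round(3))
for t in("rail_top","check_weight","cork_pad"): print(t,marks(t,1))
E
```

```text
top scale 0.65 2325 [ 421. -237.] [156. 204.] 16.6
top rail 0.91 1968 [432. 241.] [222. 101.] 0.3
top hook_stand 0.89 2290 [612.   7.] [ 83. 478.] 3.7
scene scale 0.71 3963 [ 448. -218.] [236. 232.] 16.9
scene rail 0.71 3607 [473. 276.] [305.  97.] 0.3
scene rail 0.4 3816 [ 463. -206.] [221. 224.] 17.4
scene hook_stand 0.89 8171 [660.  17.] [181. 510.] 3.9
rail scene ends [[0.338 0.264 0.15 ]
 [0.533 0.267 0.15 ]]
rail_top [('scene', [0.4382, 0.2629, 0.1552], 0.6), ('scene', [0.5373, 0.0944, -0.001], 0.38), ('scene', [0.6228, -0.1875, 0.1594], 0.3), ('top', [0.4385, 0.2604, 0.1569], 0.73), ('top', [0.4275, -0.2563, 0.1182], 0.71), ('top', [0.5309, -0.0999, -0.0024], 0.43)]
check_weight [('scene', [0.4261, -0.2608, 0.1175], 0.6), ('scene', [0.3581, -0.091, -0.0004], 0.58), ('scene', [0.698, -0.3941, -0.0008], 0.58), ('top', [0.426, -0.2577, 0.1188], 0.7), ('top', [0.4611, -0.0971, 0.0058], 0.58), ('top', [0.3563, -0.0888, 0.0028], 0.51), ('top', [0.693, -0.3926, 0.0022], 0.51)]
cork_pad [('scene', [0.4538, -0.0124, -0.0002], 0.63), ('top', [0.4543, -0.0121, 0.0012], 0.71)]
```

View pics/top_pan.png

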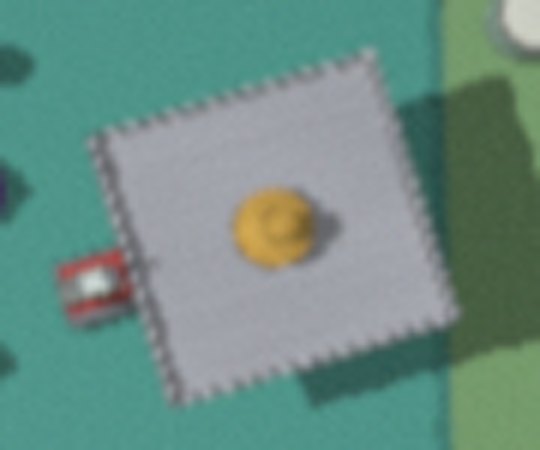

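View pics/scene_pan.png

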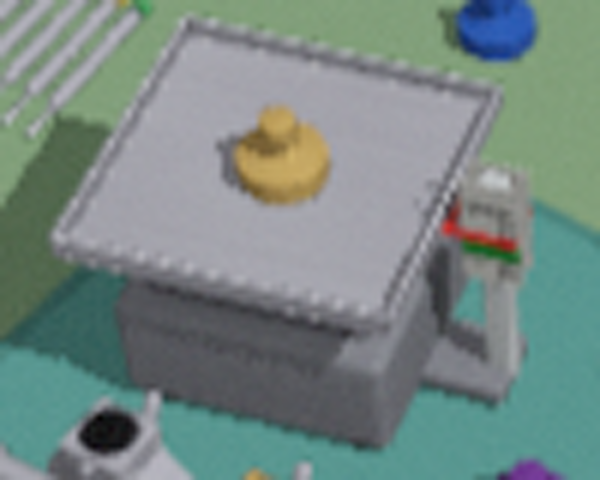

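```bash
python3 -c "
from h import *
go(.3,.26,.27,90);go(.427,-.259,.27,90)"
```

```text
shift [-20.61 -21.07  -3.87] turn -17.8 q6 -12.3
shift [-48.57 -66.6   -3.87] turn -17.8 q6 -12.3
```

>>> move_arm(
  series="0 0 -3.9 0 0; -48.6 -66.6 -3.9 -17.8 0; -48.6 -66.6 -3.9 -17.8 0; -48.6 -66.6 -3.9 -17.8 0; -48.6 -66.6 -3.9 -17.8 0; -48.6 -66.6 -3.9 -17.8 0; -48.6 -66.6 -3.9 -17.8 0; -48.6 -66.6 -3.9 -17.8 0",
  force=30,
)

```text
time_s: 3.15
position: [0.3053, 0.1081, 0.2707]
tool_rot: [[-1.0, -0.0, 0.001], [-0.0, 1.0, 0.0], [-0.001, 0.0, -1.0]]
ft_force: [1.2, 0.4, -0.7]
grip_width: 0.0426
gripper_force: 0.0
```

```bash
python3 -c "
from h import *
go(.427,-.259,.27,90);print(observe()['position'],marks('check_weight',1)[:2])"
```

```text
shift [-12.16 -36.71   0.08] turn 0.0 q6 -91.8
[0.30533868 0.10806449 0.2706777 ] [('scene', [0.4261, -0.2608, 0.1175], 0.6), ('scene', [0.3581, -0.091, -0.0004], 0.58)]
```

```bash
sed -i 's/^            out+=/            optics.get_image(c); out+=/' h.py; echo ok
```

```text
ok
```

>>> move_arm(
  series="-12.2 -36.7 0 0 0; -12.2 -36.7 0 0 0; -12.2 -36.7 0 0 0; -12.2 -36.7 0 0 0; -12.2 -36.7 0 0 0; -12.2 -36.7 0 0 0; -12.2 -36.7 8 0 0; -12.2 -36.7 8 0 0",
)

```text
time_s: 4.25
position: [0.4266, -0.2566, 0.187]
tool_rot: [[-1.0, 0.001, -0.004], [0.001, 1.0, 0.004], [0.004, 0.004, -1.0]]
ft_force: [-0.4, -0.7, 0.7]
grip_width: 0.0424
gripper_force: 0.0
```

```bash
python3 -c "
from h import *
go(.427,-.259,.139,90);print(observe()['position'],marks('check_weight',1))"
```

```text
shift [-0.06 -0.26  4.8 ] turn -0.0 q6 -134.6
[ 0.42655603 -0.25658913  0.18702695] [('scene', [0.6944, -0.3924, 0.0027], 0.76), ('scene', [0.1949, -0.3022, -0.0026], 0.7), ('scene', [0.3547, -0.0882, 0.0001], 0.69), ('scene', [0.6204, -0.1862, 0.1204], 0.65), ('scene', [0.4569, -0.0989, 0.0033], 0.59), ('scene', [0.4229, -0.2591, 0.1184], 0.49), ('top', [0.4578, -0.0991, 0.0034], 0.61), ('top', [0.1937, -0.3083, -0.0007], 0.49), ('top', [0.3545, -0.0896, 0.0007], 0.48), ('top', [0.6947, -0.3977, 0.0005], 0.46)]
```

>>> move_arm(
  series="0 -0.2 4.8 0 0; 0 -0.2 4.8 0 0; 0 -0.2 4.8 0 -1; 0 -0.2 4.8 0 -1; 0 -0.2 4.8 0 -1; 0 -0.2 4.8 0 -1; 0 -0.2 4.8 0 -1; 0 -0.2 2 0 -1",
)

```text
time_s: 5.45
position: [0.4261, -0.2582, 0.169]
tool_rot: [[-1.0, 0.0, -0.004], [0.0, 1.0, 0.004], [0.004, 0.004, -1.0]]
ft_force: [0.5, -0.9, -1.7]
grip_width: 0.0161
gripper_force: 29.6
```

>>> move_arm(
  series="0 0 -4 0 -1; -3 10 -4 0 -1; -3 24.6 -4 0 -1; -3 24.6 -4 0 -1; -3 24.6 -4 0 -1; -3 24.6 -4 0 -1; -3 24.6 3 0 -1; -3 24.6 9 0 -1",
)

```text
time_s: 6.45
position: [0.4572, -0.0137, 0.0841]
tool_rot: [[-1.0, 0.0, 0.001], [0.0, 1.0, -0.001], [-0.001, -0.001, -1.0]]
ft_force: [1.0, 0.2, -2.8]
grip_width: 0.0158
gripper_force: 29.8
```

Run:
```python
from h import *
print(marks("cork_pad",2));go(.4563,-.012,.026,90)
im=optics.get_image("top")["pixels"];cv2.imwrite("pics/c.png",cv2.resize(im[170:260,240:340],None,fx=5,fy=5))
```

```text
[('scene', [0.4555, -0.0118, -0.0003], 0.58), ('scene', [0.5578, -0.4334, 0.0014], 0.2), ('scene', [0.6344, 0.4542, -0.0001], 0.15), ('scene', [0.455, -0.0127, 0.0008], 0.72), ('scene', [0.6135, -0.0305, 0.1182], 0.52), ('top', [0.6196, -0.1861, 0.1177], 0.47), ('top', [0.5304, -0.0984, -0.0022], 0.36)]
shift [0.22 0.17 6.14] turn -0.0 q6 -106.5
```

>>> move_arm(
  series="0.1 0.1 4 0 -1; 0.1 0.1 5.6 0 -1; 0.1 0.1 5.8 0 -1; 0.1 0.1 5.9 0 -1; 0.1 0.1 6 0 -1; 0.1 0.1 6.1 0 -1; 0.1 0.1 6.1 0 -1",
)

```text
time_s: 7.78
position: [0.4564, -0.0117, 0.0277]
tool_rot: [[-1.0, -0.0, 0.003], [-0.0, 1.0, -0.0], [-0.003, -0.0, -1.0]]
ft_force: [-9.1, 6.1, 33.8]
grip_width: 0.0158
gripper_force: 33.9
```

>>> move_arm(
  series="0 0 -0.2 0 -1; 0 0 -0.35 0 -1; 0 0 -0.4 0 -1; 0 0 -0.4 0 -1",
)

```text
time_s: 8.28
position: [0.4563, -0.0122, 0.0283]
tool_rot: [[-1.0, 0.0, -0.0], [0.0, 1.0, 0.0], [0.0, 0.0, -1.0]]
ft_force: [0.7, 0.2, -1.4]
grip_width: 0.016
gripper_force: 30.6
```

>>> move_arm(
  series="0 0 0.1 0 -1; 0 0 0.1 0 0; 0 0 0.1 0 0; 0 0 0.1 0 0; 0 0 -6 0 0; 0 0 -12 0 0.4; 0 0 -20 0 0.4; 0 0 -24 0 0.4",
)

```text
time_s: 9.28
position: [0.4558, -0.012, 0.2707]
tool_rot: [[-1.0, 0.0, 0.001], [0.0, 1.0, -0.0], [-0.001, -0.0, -1.0]]
ft_force: [0.7, -0.6, -0.0]
grip_width: 0.0599
gripper_force: 0.0
```

Run:
```python
from h import *
print(marks("check_weight",1)); print(marks("case1",2))
im=optics.get_image("scene")["pixels"];cv2.imwrite("pics/s2.png",cv2.resize(im[140:330,140:420],None,fx=2.8,fy=2.8))
go(.4563,-.012,.25,94)
```

```text
[('scene', [0.4556, -0.0154, 0.0015], 0.78), ('scene', [0.6963, -0.3909, 0.0025], 0.78), ('scene', [0.3588, -0.0899, -0.0012], 0.65), ('scene', [0.459, -0.098, 0.0029], 0.59), ('scene', [0.1939, -0.3007, 0.0009], 0.58), ('top', [0.6953, -0.3907, 0.0019], 0.63), ('top', [0.4551, -0.0126, 0.0038], 0.52), ('top', [0.3556, -0.0879, -0.0014], 0.52), ('top', [0.4579, -0.0985, 0.004], 0.45), ('top', [0.1937, -0.3063, -0.0015], 0.43), ('top', [0.4876, -0.4644, 0.0028], 0.32)]
[('scene', [0.6122, -0.0316, 0.1162], 0.88), ('scene', [0.6025, 0.1198, 0.1222], 0.82), ('scene', [0.5949, 0.1885, 0.1174], 0.67), ('scene', [0.6185, -0.1083, 0.1179], 0.65), ('scene', [0.6236, -0.1875, 0.1187], 0.59), ('scene', [0.6089, 0.0412, 0.1159], 0.54), ('scene', [0.5555, -0.0045, -0.0005], 0.37), ('scene', [0.5948, 0.1867, 0.12], 0.92), ('scene', [0.6198, -0.1096, 0.1159], 0.74), ('scene', [0.6047, 0.1178, 0.1186], 0.71), ('scene', [0.6093, 0.0369, 0.1165], 0.63), ('scene', [0.6113, -0.0311, 0.1151], 0.58), ('scene', [0.6221, -0.1865, 0.117], 0.52), ('top', [0.619, -0.1081, 0.1165], 0.71), ('top', [0.6212, -0.1843, 0.1177], 0.69), ('top', [0.6086, 0.0343, 0.1205], 0.66), ('top', [0.5924, 0.1935, 0.1172], 0.63), ('top', [0.5974, 0.1146, 0.1196], 0.61), ('top', [0.6161, -0.0324, 0.1172], 0.53), ('top', [0.4211, -0.2582, 0.0006], 0.72), ('top', [0.594, 0.1936, 0.1172], 0.67), ('top', [0.616, -0.1074, 0.1222], 0.63), ('top', [0.6215, -0.184, 0.1164], 0.62), ('top', [0.6099, 0.0367, 0.1151], 0.6), ('top', [0.5991, 0.1164, 0.1185], 0.51), ('top', [0.6161, -0.0328, 0.1179], 0.44)]
shift [-0.02  0.01  1.79] turn -4.0 q6 -106.4
```

View pics/s2.png

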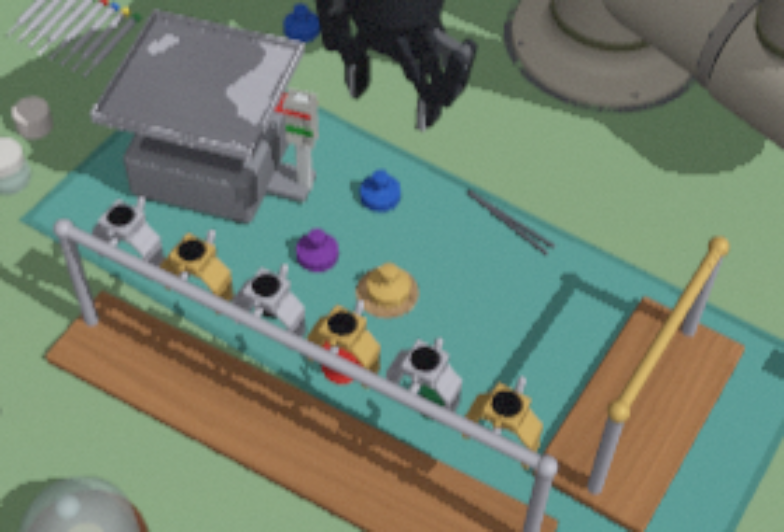

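The picture shows the weight upright on the cork pad at (390,288), the pan empty and all six cases still hanging. On to case 1.

>>> move_arm(
  series="-16.7 -17.3 0 -4.2 0.4; -16.7 -17.3 0 -4.2 0.4; -16.7 -17.3 0 -4.2 0.4; -16.7 -17.3 0 -4.2 0.4; -16.7 -17.3 4 -4.2 0.4; -16.7 -17.3 7 -4.2 0.4; -16.7 -17.3 7 -4.2 0.4",
  force=40,
)

```text
time_s: 10.8
position: [0.6224, -0.1848, 0.1959]
tool_rot: [[-0.997, -0.073, -0.005], [-0.073, 0.997, 0.002], [0.005, 0.003, -1.0]]
ft_force: [-0.5, 0.7, 0.7]
grip_width: 0.0596
gripper_force: 0.0
```

Run:
```python
from h import *
go(.623,-.185,.169,94.2)
im=optics.get_image("scene")["pixels"];cv2.imwrite("pics/g1.png",cv2.resize(im[150:290,140:300],None,fx=4,fy=4))
```

```text
shift [-0.08 -0.03  2.69] turn -0.0 q6 -121.2
```

View pics/g1.png

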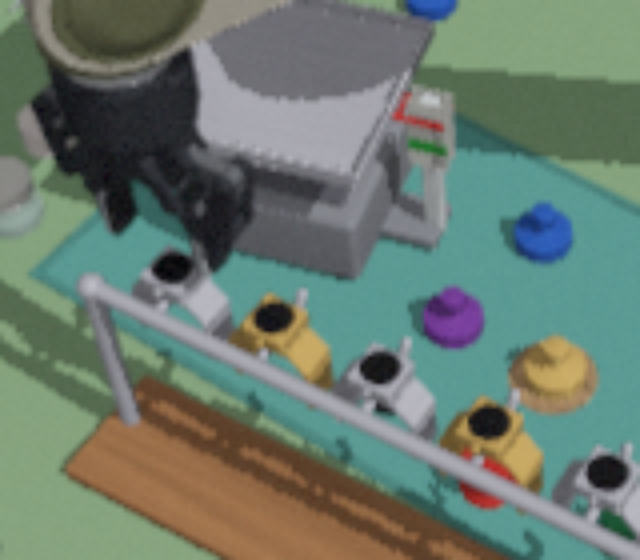

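The fingers straddle the first case's head at (172,267). I'll descend and grip.

>>> move_arm(
  series="0 0 2.7 0 0.4; 0 0 2.7 0 0.4; 0 0 2.7 0 -1; 0 0 2.7 0 -1; 0 0 2.7 0 -1; 0 0 2.7 0 -1; 0 0 2.7 0 -1; 0 0 1.5 0 -1",
)

```text
time_s: 11.85
position: [0.6229, -0.185, 0.1834]
tool_rot: [[-0.997, -0.073, -0.001], [-0.073, 0.997, 0.001], [0.001, 0.001, -1.0]]
ft_force: [-0.3, 0.4, -0.5]
grip_width: 0.0282
gripper_force: 39.8
```

>>> move_arm(
  series="0 0 -6 0 -1; 0 0 -7 0 -1; 15.6 -9 -7 -12.6 -1; 15.6 -9 -7 -12.6 -1; 15.6 -9 -7 -12.6 -1; 15.6 -9 -6 -12.6 -1; 15.6 -9 -2 -12.6 -1; 15.6 -9 -1.5 -12.6 -1",
)

```text
time_s: 12.85
position: [0.4737, -0.285, 0.196]
tool_rot: [[-0.957, -0.289, -0.004], [-0.289, 0.957, 0.004], [0.003, 0.005, -1.0]]
ft_force: [0.5, -0.4, -0.3]
grip_width: 0.0282
gripper_force: 40.1
```

Run:
```python
from h import *
go(.4735,-.2866,.1785,106.8)
im=optics.get_image("scene")["pixels"];cv2.imwrite("pics/p1.png",cv2.resize(im[130:270,140:300],None,fx=4,fy=4))
```

```text
shift [ 0.06 -0.15  1.75] turn 0.0 q6 -150.1
```

View pics/p1.png

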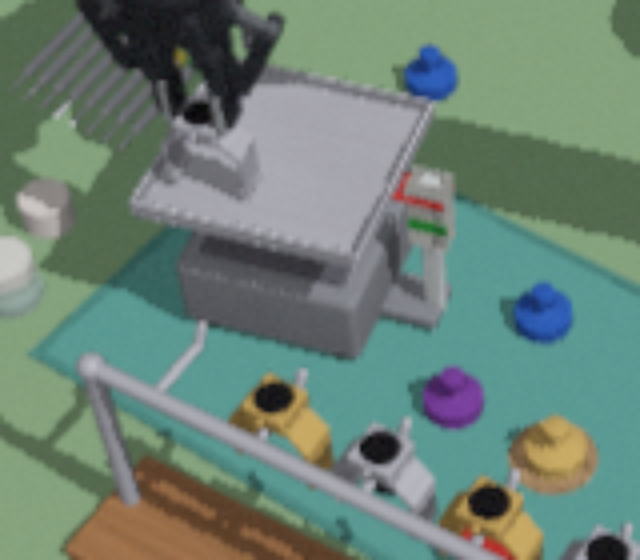

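>>> move_arm(
  series="0 0 0.8 0 -1; 0 0 1.4 0 -1; 0 0 1.8 0 -1; 0 0 1.8 0 -1; 0 0 1.8 0 -1; 0 0 1.8 0 0.4; 0 0 1.8 0 0.4; 0 0 1.8 0 0.4",
)

```text
time_s: 13.9
position: [0.4741, -0.2863, 0.1804]
tool_rot: [[-0.957, -0.289, -0.0], [-0.289, 0.957, 0.0], [0.0, 0.0, -1.0]]
ft_force: [-0.8, 0.2, 0.5]
grip_width: 0.0595
gripper_force: 0.0
```

>>> move_arm(
  series="0 0 -1 0 0.4; 0 0 -7 0 0.4; 0 0 -8 0 0.4",
)

```text
time_s: 14.28
position: [0.4751, -0.2871, 0.2649]
tool_rot: [[-0.957, -0.289, 0.006], [-0.289, 0.957, -0.005], [-0.004, -0.007, -1.0]]
ft_force: [-0.1, -0.4, -0.8]
grip_width: 0.0596
gripper_force: 0.0
```

Run:
```python
from h import *
go(.618,-.109,.25,94.2)
im=optics.get_image("scene");cv2.imwrite("pics/p2.png",im["pixels"])
print([d["point"].__repr__() for d in spotter.mark_of("pan_floor","scene")[:2]],[(np.round(d["point"],3),d["score"]) for d in spotter.mark_of("case1","scene")])
```

```text
shift [-18.82  12.92   1.47] turn 12.6 q6 -150.2
['[0.4288, -0.262, 0.1308]'] [(array([0.603, 0.117, 0.121]), 0.86), (array([0.596, 0.186, 0.118]), 0.78), (array([0.611, 0.04 , 0.116]), 0.69), (array([ 0.614, -0.033,  0.115]), 0.66), (array([ 0.471, -0.284,  0.126]), 0.63), (array([ 0.618, -0.11 ,  0.114]), 0.54)]
```

>>> move_arm(
  series="-18.8 12.9 0 12.6 0.4; -18.8 12.9 0 12.6 0.4; -18.8 12.9 0 12.6 0.4; -18.8 12.9 0 12.6 0.4; -18.8 12.9 5 12.6 0.4; -18.8 12.9 8 12.6 0.4; -18.8 12.9 8 12.6 0.4",
)

```text
time_s: 15.3
position: [0.6155, -0.1079, 0.1769]
tool_rot: [[-0.997, -0.073, -0.007], [-0.073, 0.997, 0.003], [0.007, 0.003, -1.0]]
ft_force: [0.1, -0.7, 1.5]
grip_width: 0.0599
gripper_force: 0.0
```

Run:
```python
from h import *
go(.618,-.109,.169,94.2)
```

```text
shift [-0.25 -0.13  0.79] turn -0.0 q6 -115.0
```

>>> move_arm(
  series="-0.1 -0.1 1 0 0.4; -0.1 -0.1 1 0 -1; -0.1 -0.1 1 0 -1; -0.1 -0.1 1 0 -1; -0.1 -0.1 1 0 -1; -0.1 -0.1 1 0 -1; -0.1 -0.1 0 0 -1; -0.1 -0.1 -5 0 -1",
)

```text
time_s: 16.3
position: [0.6167, -0.1089, 0.2282]
tool_rot: [[-0.997, -0.073, -0.007], [-0.073, 0.997, 0.003], [0.007, 0.003, -1.0]]
ft_force: [0.3, -0.6, 0.1]
grip_width: 0.0286
gripper_force: 41.7
```

Run:
```python
from h import *
go(.4503,-.210,.25,106.8)
```

```text
shift [17.35 -8.86 -2.09] turn -12.6 q6 -115.0
```

>>> move_arm(
  series="0 0 -3 0 -1; 17.3 -8.9 -3 -12.6 -1; 17.3 -8.9 -3 -12.6 -1; 17.3 -8.9 -3 -12.6 -1; 17.3 -8.9 -3 -12.6 -1; 17.3 -8.9 2 -12.6 -1; 17.3 -8.9 3.5 -12.6 -1; 17.3 -8.9 3.5 -12.6 -1",
)

```text
time_s: 17.3
position: [0.452, -0.2102, 0.1946]
tool_rot: [[-0.957, -0.289, -0.002], [-0.289, 0.957, 0.002], [0.001, 0.002, -1.0]]
ft_force: [0.4, -0.4, -1.5]
grip_width: 0.0284
gripper_force: 41.7
```

Run:
```python
from h import *
go(.4503,-.210,.170,106.8)
```

```text
shift [0.16 0.07 2.46] turn 0.0 q6 -145.4
```

>>> move_arm(
  series="0.1 0 1.3 0 -1; 0.1 0 2 0 -1; 0.1 0 2.4 0 -1; 0.1 0 2.4 0 -1; 0.1 0 2.4 0 -1; 0.1 0 2.4 0 0.4; 0.1 0 2.4 0 0.4; 0.1 0 2.4 0 0.4",
)

```text
time_s: 18.3
position: [0.451, -0.2112, 0.1714]
tool_rot: [[-0.957, -0.289, 0.0], [-0.289, 0.957, -0.0], [-0.0, -0.0, -1.0]]
ft_force: [0.7, -0.7, -0.3]
grip_width: 0.06
gripper_force: 0.0
```

>>> move_arm(
  series="0.1 0 -1 0 0.4; 0.1 0 -7 0 0.4; 0.1 0 -7 0 0.4; 0.1 0 -7 0 0.4",
)

```text
time_s: 18.8
position: [0.4498, -0.2113, 0.2414]
tool_rot: [[-0.957, -0.289, 0.0], [-0.289, 0.957, -0.0], [-0.0, -0.0, -1.0]]
ft_force: [-0.1, 0.8, -0.3]
grip_width: 0.0598
gripper_force: 0.0
```

Run:
```python
from h import *
go(.6135,-.0335,.25,94.2)
im=optics.get_image("scene")["pixels"];cv2.imwrite("pics/p3.png",cv2.resize(im[130:270,140:300],None,fx=4,fy=4))
print([(np.round(d["point"],3),d["score"]) for d in spotter.mark_of("case1","scene")])
```

```text
shift [-20.81  12.29  -0.86] turn 12.6 q6 -145.6
[(array([ 0.614, -0.034,  0.118]), 0.91), (array([ 0.472, -0.285,  0.122]), 0.79), (array([0.612, 0.037, 0.115]), 0.78), (array([0.597, 0.188, 0.118]), 0.65), (array([0.602, 0.118, 0.116]), 0.57), (array([ 0.452, -0.212,  0.114]), 0.53)]
```

View pics/p3.png

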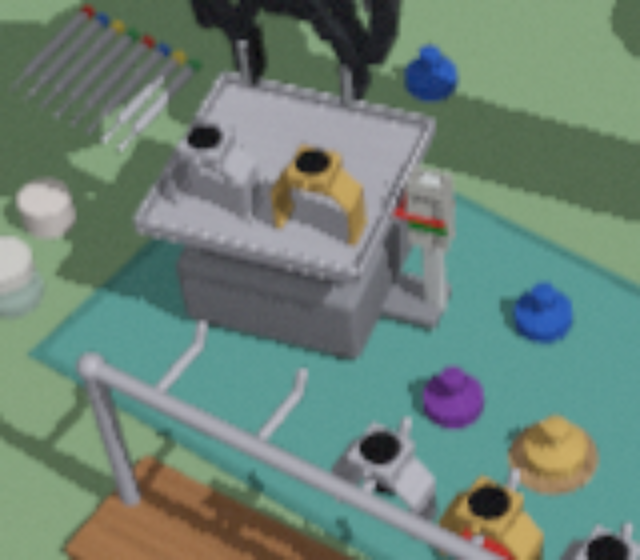

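Two cases stand in the pan at (205,170) and (315,200). Next is case 3.

>>> move_arm(
  series="-20.8 12.3 -1 12.6 0.4; -20.8 12.3 -1 12.6 0.4; -20.8 12.3 -1 12.6 0.4; -20.8 12.3 -1 12.6 0.4; -20.8 12.3 -1 12.6 0.4; -20.8 12.3 3 12.6 0.4; -20.8 12.3 6.2 12.6 0.4; -20.8 12.3 6.2 12.6 0.4",
)

```text
time_s: 19.9
position: [0.612, -0.0341, 0.1768]
tool_rot: [[-0.997, -0.072, -0.006], [-0.072, 0.997, 0.001], [0.006, 0.002, -1.0]]
ft_force: [0.2, -0.5, 0.8]
grip_width: 0.0598
gripper_force: 0.0
```

Run:
```python
from h import *
go(.6135,-.0335,.169,94.2)
```

```text
shift [-0.16  0.04  0.78] turn -0.1 q6 -108.4
```

>>> move_arm(
  series="-0.1 0 0.9 0 0.4; -0.1 0 0.9 0 -1; -0.1 0 0.9 0 -1; -0.1 0 0.9 0 -1; -0.1 0 0.9 0 -1; -0.1 0 0.9 0 -1; -0.1 0 0 0 -1; -0.1 0 -5 0 -1",
)

```text
time_s: 20.9
position: [0.6133, -0.0332, 0.2273]
tool_rot: [[-0.997, -0.073, -0.007], [-0.073, 0.997, 0.002], [0.007, 0.003, -1.0]]
ft_force: [-0.2, 0.6, 0.3]
grip_width: 0.0287
gripper_force: 41.4
```

Run:
```python
from h import *
go(.3795,-.2314,.26,106.8)
```

```text
shift [ 24.79 -18.05  -3.14] turn -12.6 q6 -108.3
```

>>> move_arm(
  series="0 0 -4 0 -1; 24.8 -18 -4 -12.6 -1; 24.8 -18 -4 -12.6 -1; 24.8 -18 -4 -12.6 -1; 24.8 -18 -4 -12.6 -1; 24.8 -18 -4 -12.6 -1; 24.8 -18 -4 -12.6 -1; 24.8 -18 2 -12.6 -1",
)

```text
time_s: 21.9
position: [0.382, -0.2328, 0.2117]
tool_rot: [[-0.958, -0.288, 0.007], [-0.288, 0.958, -0.007], [-0.005, -0.008, -1.0]]
ft_force: [0.8, -0.6, -2.6]
grip_width: 0.0284
gripper_force: 41.5
```

Run:
```python
from h import *
go(.3795,-.2314,.162,106.8)
```

```text
shift [0.22 0.25 4.96] turn -0.1 q6 -153.3
```

>>> move_arm(
  series="0 0 3 0 -1; 0 0 4 0 -1; 0 0 4.4 0 -1; 0 0 4.7 0 -1; 0 0 4.7 0 -1; 0 0 4.7 0 -1",
)

```text
time_s: 22.65
position: [0.3807, -0.2314, 0.1629]
tool_rot: [[-0.957, -0.289, 0.001], [-0.289, 0.957, -0.001], [-0.001, -0.001, -1.0]]
ft_force: [1.0, 1.1, -0.0]
grip_width: 0.0287
gripper_force: 41.6
```

>>> move_arm(
  series="0 0 0 0 0.4; 0 0 0 0 0.4; 0 0 0 0 0.4; 0 0 -1.5 0 0.4; 0 0 -8 0 0.4; 0 0 -9 0 0.4; 0 0 -9 0 0.4",
)

```text
time_s: 23.52
position: [0.3805, -0.2312, 0.2525]
tool_rot: [[-0.957, -0.289, 0.001], [-0.289, 0.957, -0.001], [-0.001, -0.001, -1.0]]
ft_force: [-0.2, -0.3, -1.1]
grip_width: 0.0597
gripper_force: 0.0
```

Run:
```python
from h import *
go(.595,.1895,.26,94.2)
im=optics.get_image("scene")["pixels"];cv2.imwrite("pics/p4.png",cv2.resize(im[140:240,160:260],None,fx=6,fy=6,interpolation=cv2.INTER_CUBIC))
for k in range(2):
  for c in("scene","top"):
    optics.get_image(c); print([(np.round(d["point"],3),round(d["score"],2)) for d in spotter.mark_of("pan_floor",c)[:2]],[np.round(d["point"],3) for d in spotter.mark_of("case1",c) if d["point"][1]<-.15])
```

```text
shift [-32.69  34.07  -0.77] turn 12.6 q6 -153.4
[(array([ 0.426, -0.261,  0.114]), 0.84)] [array([ 0.378, -0.228,  0.107]), array([ 0.45 , -0.212,  0.111]), array([ 0.472, -0.283,  0.115])]
[] [array([ 0.45 , -0.21 ,  0.112])]
[(array([ 0.426, -0.261,  0.114]), 0.73)] [array([ 0.473, -0.285,  0.112]), array([ 0.378, -0.229,  0.11 ]), array([ 0.451, -0.21 ,  0.11 ])]
[] [array([ 0.452, -0.21 ,  0.108])]
```

View pics/p4.png

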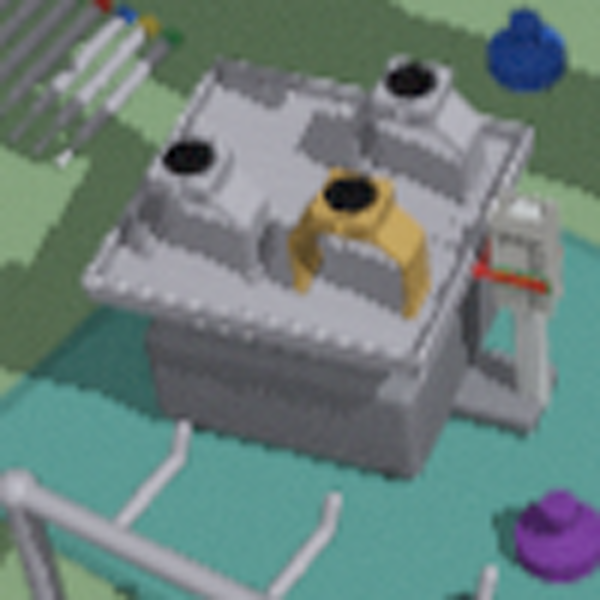

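```bash
cat >> h.py <<'E'
def pointer(g):
    g=g[165:205,228:262].astype(float); b,gr,r=g[...,0],g[...,1],g[...,2]
    w=np.clip(r-np.maximum(b,gr)-25,0,None); ys,xs=np.mgrid[165:205,228:262]
    return [round(float((w*q).sum()/w.sum()),2) for q in(xs,ys)]+[int(w.sum())]
E
python3 - <<'E'
from h import *
def back(f,x0,y0,w,h):
    c=cv2.resize(cv2.imread(f),(w,h),interpolation=cv2.INTER_AREA);o=np.zeros((420,560,3),np.uint8);o[y0:y0+h,x0:x0+w]=c;return o
print("200g",pointer(cv2.imread("pics/scene0.png")))
print("0",pointer(back("pics/p1.png",140,130,160,140)),pointer(back("pics/s2.png",140,140,280,190)),pointer(back("pics/g1.png",140,150,160,140)))
print("1",pointer(cv2.imread("pics/p2.png")),"2",pointer(back("pics/p3.png",140,130,160,140)))
L=[optics.get_image("scene")["pixels"] for _ in range(6)]
print("3",[pointer(g) for g in L])
a=np.mean([g.astype(float) for g in L],0).astype(np.uint8)
cv2.imwrite("pics/z.png",cv2.resize(np.hstack([cv2.imread("pics/scene0.png")[168:200,228:262],a[168:200,228:262]]),None,fx=11,fy=11,interpolation=cv2.INTER_NEAREST))
for i in range(176,196): print(i,[tuple(int(v) for v in a[i,j]) for j in(246,248,250)])
E
```

```text
200g [243.44, 183.45, 1708]
0 [243.07, 178.97, 1821] [243.07, 179.04, 1825] [243.04, 178.96, 1819]
1 [243.67, 181.91, 1746] 2 [242.93, 183.58, 1525]
3 [[242.53, 185.36, 1603], [242.6, 185.35, 1595], [242.58, 185.32, 1591], [242.62, 185.36, 1593], [242.6, 185.31, 1590], [242.5, 185.35, 1614]]
176 [(165, 167, 166), (170, 171, 168), (150, 153, 153)]
177 [(139, 142, 143), (135, 138, 139), (140, 143, 144)]
178 [(139, 142, 143), (140, 143, 144), (134, 138, 138)]
179 [(109, 112, 112), (129, 132, 132), (140, 144, 144)]
180 [(104, 106, 106), (106, 108, 109), (130, 133, 133)]
181 [(132, 136, 136), (102, 104, 105), (131, 134, 135)]
182 [(140, 143, 142), (108, 110, 111), (120, 124, 123)]
183 [(141, 144, 144), (108, 111, 111), (124, 127, 127)]
184 [(129, 139, 132), (106, 110, 110), (120, 122, 123)]
185 [(88, 116, 96), (92, 121, 91), (113, 130, 114)]
186 [(38, 72, 146), (58, 96, 127), (91, 114, 100)]
187 [(51, 74, 141), (34, 45, 141), (42, 61, 140)]
188 [(103, 113, 111), (77, 83, 114), (48, 61, 132)]
189 [(123, 126, 126), (98, 102, 100), (114, 119, 122)]
190 [(124, 128, 127), (99, 102, 102), (116, 119, 119)]
191 [(134, 136, 134), (118, 120, 120), (122, 125, 124)]
192 [(140, 138, 136), (132, 133, 130), (148, 150, 149)]
193 [(138, 138, 135), (141, 140, 137), (158, 158, 152)]
194 [(139, 139, 134), (147, 146, 142), (160, 160, 152)]
195 [(142, 141, 137), (147, 146, 142), (160, 160, 152)]
```

View pics/z.png

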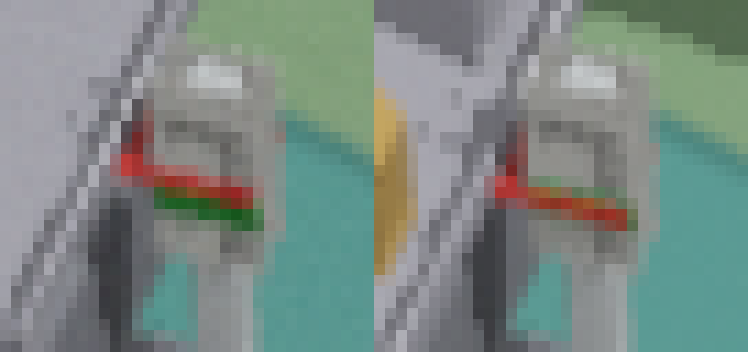

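Run:
```python
from h import *
im=optics.get_image("scene");g0=cv2.imread("pics/scene0.png")
P=np.array([[.4265-.289*.095,-.26+.957*.095,.14-s] for s in(0,.01635,.022,.024,.033)])
p=cv2.projectPoints(P,np.array(im["rvec"],float),np.array(im["tvec"],float),np.array(im["camera_matrix"],float),np.array(im["dist"],float))[0].reshape(-1,2)
print(p.round(2),(p-p[0]).round(2))
# vertical shift of pointer & pan edge by template match along the projected motion, sub-pixel
def sub(a,b,x,y,w,h):
    up=lambda g:cv2.resize(g,None,fx=10,fy=10,interpolation=cv2.INTER_CUBIC)
    T=up(a[y:y+h,x:x+w]);S=up(b[y-4:y+h+12,x-3:x+w+3]);r=cv2.matchTemplate(S,T,cv2.TM_CCOEFF_NORMED);_,m,_,l=cv2.minMaxLoc(r)
    return round(m,3),(l[0]/10-3,l[1]/10-4)
def back(f,x0,y0,w,h):
    c=cv2.resize(cv2.imread(f),(w,h),interpolation=cv2.INTER_AREA);o=np.zeros((420,560,3),np.uint8);o[y0:y0+h,x0:x0+w]=c;return o
z=back("pics/s2.png",140,140,280,190)
for nm,b in(("200g",g0),("1",cv2.imread("pics/p2.png")),("3",im["pixels"])):
    red=lambda g:np.clip(g[...,2].astype(float)-g[...,:2].max(2),0,255).astype(np.float32)
    print(nm,"pointer",sub(red(z),red(b),236,174,17,13),"corner",sub(z,b,225,155,12,12))
```

```text
[[242.57 175.75]
 [242.85 179.79]
 [242.94 181.17]
 [242.98 181.65]
 [243.13 183.82]] [[0.   0.  ]
 [0.28 4.04]
 [0.38 5.41]
 [0.41 5.9 ]
 [0.56 8.06]]
200g pointer (0.965, (0.20000000000000018, 4.0)) corner (0.289, (1.5, 7.6))
1 pointer (0.964, (0.10000000000000009, 2.3)) corner (0.316, (1.2999999999999998, 6.9))
3 pointer (0.957, (0.2999999999999998, 6.1)) corner (0.573, (-0.7999999999999998, -4.0))
```

The pointer has sunk about 24.5 mm and the right panel shows it on the green. That puts it inside the band with three cases in the pan, so the other three go to the rail.

>>> move_arm(
  series="-32.7 34.1 -1 12.6 0.4; -32.7 34.1 -1 12.6 0.4; -32.7 34.1 -1 12.6 0.4; -32.7 34.1 -1 12.6 0.4; -32.7 34.1 -1 12.6 0.4; -32.7 34.1 -1 12.6 0.4; -32.7 34.1 -1 12.6 0.4; -32.7 34.1 -1 12.6 0.4",
)

```text
time_s: 25.52
position: [0.5955, 0.1923, 0.262]
tool_rot: [[-0.997, -0.075, -0.0], [-0.075, 0.997, 0.0], [0.0, 0.0, -1.0]]
ft_force: [-0.2, -0.7, -0.5]
grip_width: 0.0599
gripper_force: 0.0
```

Run:
```python
from h import *
print(marks("case1",1))
go(.595,.1895,.169,94.2)
```

```text
[('scene', [0.602, 0.1183, 0.1181], 0.82), ('scene', [0.4515, -0.2115, 0.1098], 0.79), ('scene', [0.4725, -0.2858, 0.1079], 0.76), ('scene', [0.6078, 0.0392, 0.1171], 0.73), ('scene', [0.3795, -0.2282, 0.1083], 0.62), ('scene', [0.5967, 0.1842, 0.1184], 0.53), ('top', [0.6006, 0.1152, 0.1192], 0.72), ('top', [0.47, -0.2876, 0.11], 0.6), ('top', [0.6075, 0.0339, 0.1192], 0.55), ('top', [0.4498, -0.2095, 0.1111], 0.5), ('top', [0.5965, 0.1942, 0.1166], 0.48), ('top', [0.3798, -0.2288, 0.1092], 0.42), ('top', [0.6367, 0.0068, 0.0012], 0.33)]
shift [-0.02 -0.07  9.28] turn 0.1 q6 -87.4
```

>>> move_arm(
  series="0 -0.1 5 0 0.4; 0 -0.1 9.3 0 0.4; 0 -0.1 9.3 0 0.4; 0 -0.1 9.3 0 -1; 0 -0.1 9.3 0 -1; 0 -0.1 9.3 0 -1; 0 -0.1 9.3 0 -1; 0 -0.1 9.3 0 -1",
)

```text
time_s: 26.72
position: [0.596, 0.1885, 0.1719]
tool_rot: [[-0.997, -0.073, 0.005], [-0.073, 0.997, -0.0], [-0.005, -0.001, -1.0]]
ft_force: [0.6, -0.9, 8.0]
grip_width: 0.0287
gripper_force: 41.3
```

>>> move_arm(
  series="0 0 -1 0 -1; 0 0 -6 0 -1; 0 0 -9.5 0 -1; 0 0 -9.5 0 -1",
)

```text
time_s: 27.22
position: [0.5957, 0.189, 0.2681]
tool_rot: [[-0.997, -0.073, 0.007], [-0.073, 0.997, 0.001], [-0.007, 0.0, -1.0]]
ft_force: [0.7, 0.4, -1.8]
grip_width: 0.0285
gripper_force: 40.4
```

Run:
```python
from h import *
go(.493,.2615,.25,90.4)
```

```text
shift [9.72 7.98 1.75] turn 3.8 q6 -87.4
```

>>> move_arm(
  series="9.7 8 0 3.8 -1; 9.7 8 0 3.8 -1; 9.7 8 0 3.8 -1; 9.7 8 3 3.8 -1; 9.7 8 7 3.8 -1; 9.7 8 8 3.8 -1; 9.7 8 8 3.8 -1",
)

```text
time_s: 28.1
position: [0.4928, 0.2613, 0.1844]
tool_rot: [[-1.0, -0.006, -0.001], [-0.006, 1.0, -0.0], [0.001, -0.0, -1.0]]
ft_force: [1.1, 0.1, -0.7]
grip_width: 0.0285
gripper_force: 40.4
```

Run:
```python
from h import *
go(.493,.2615,.163,90.4)
im=optics.get_image("scene")["pixels"];cv2.imwrite("pics/r1.png",cv2.resize(im[190:330,300:460],None,fx=4,fy=4))
```

```text
shift [-0.02  0.02  2.14] turn -0.0 q6 -74.6
```

View pics/r1.png

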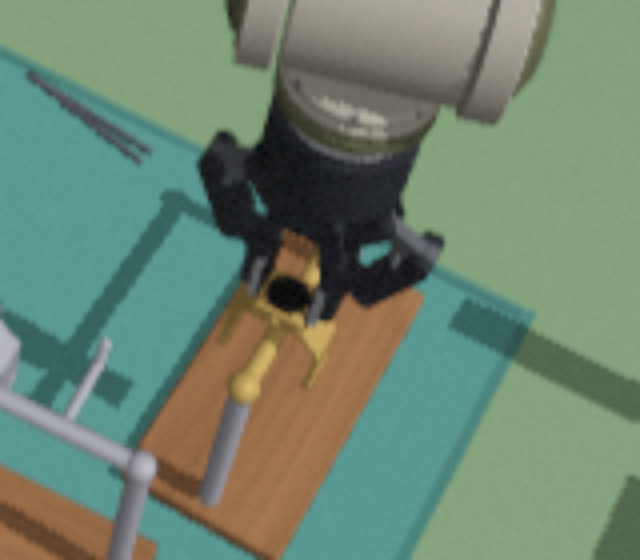

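The gold case straddles the bar at (285,330). I'll lower it gently.

>>> move_arm(
  series="0 0 1.2 0 -1; 0 0 1.7 0 -1; 0 0 1.9 0 -1; 0 0 2 0 -1; 0 0 2 0 -1; 0 0 2 0 -1",
)

```text
time_s: 28.9
position: [0.4925, 0.2615, 0.1646]
tool_rot: [[-1.0, -0.007, 0.0], [-0.007, 1.0, 0.0], [-0.0, 0.0, -1.0]]
ft_force: [-0.0, -0.0, 1.1]
grip_width: 0.0285
gripper_force: 40.6
```

>>> move_arm(
  series="0 0 0.1 0 -1; 0 0 0.2 0 -1; 0 0 0.2 0 -1",
)

```text
time_s: 29.28
position: [0.4926, 0.2616, 0.1644]
tool_rot: [[-1.0, -0.007, 0.002], [-0.007, 1.0, 0.0], [-0.002, 0.0, -1.0]]
ft_force: [-5.1, -1.8, 14.5]
grip_width: 0.029
gripper_force: 42.1
```

Contact. I'll back off a little, release and rise.

>>> move_arm(
  series="0 0 -0.15 0 -1; 0 0 -0.15 0 0.4; 0 0 -0.15 0 0.4; 0 0 -0.15 0 0.4; 0 0 -2 0 0.4; 0 0 -8 0 0.4; 0 0 -8 0 0.4",
)

```text
time_s: 30.15
position: [0.4939, 0.262, 0.2465]
tool_rot: [[-1.0, -0.007, 0.008], [-0.007, 1.0, 0.002], [-0.008, 0.002, -1.0]]
ft_force: [-0.2, 0.0, -0.4]
grip_width: 0.0595
gripper_force: 0.0
```

Run:
```python
from h import *
go(.6015,.116,.25,94.2)
print([m for m in marks("case1",1) if m[1][1]>.15])
```

```text
shift [-10.66 -14.67  -0.29] turn -3.8 q6 -74.6
[('scene', [0.4928, 0.259, 0.1107], 0.77), ('top', [0.4913, 0.2653, 0.1099], 0.4)]
```

>>> move_arm(
  series="-10.8 -14.7 -1 -3.8 0.4; -10.8 -14.7 -1 -3.8 0.4; -10.8 -14.7 -1 -3.8 0.4; -10.8 -14.7 -1 -3.8 0.4; -10.8 -14.7 3 -3.8 0.4; -10.8 -14.7 6 -3.8 0.4; -10.8 -14.7 6 -3.8 0.4",
)

```text
time_s: 31.22
position: [0.5998, 0.116, 0.1797]
tool_rot: [[-0.997, -0.074, -0.006], [-0.074, 0.997, 0.0], [0.006, 0.001, -1.0]]
ft_force: [-0.7, -0.2, 1.2]
grip_width: 0.0597
gripper_force: 0.0
```

Run:
```python
from h import *
go(.6015,.116,.170,94.2)
```

```text
shift [-0.18 -0.01  0.97] turn 0.0 q6 -94.4
```

>>> move_arm(
  series="-0.1 0 1 0 0.4; -0.1 0 1 0 -1; -0.1 0 1 0 -1; -0.1 0 1 0 -1; -0.1 0 1 0 -1; -0.1 0 1 0 -1; -0.1 0 0 0 -1; -0.1 0 -5 0 -1",
)

```text
time_s: 32.22
position: [0.6012, 0.1151, 0.2303]
tool_rot: [[-0.997, -0.073, -0.008], [-0.073, 0.997, -0.0], [0.008, 0.0, -1.0]]
ft_force: [0.2, 0.4, -0.4]
grip_width: 0.0285
gripper_force: 40.7
```

Run:
```python
from h import *
go(.438,.2615,.26,90.4)
```

```text
shift [15.23 15.79 -2.84] turn 3.8 q6 -94.4
```

>>> move_arm(
  series="0 0 -4 0 -1; 15.2 15.8 -4 3.8 -1; 15.2 15.8 -4 3.8 -1; 15.2 15.8 -4 3.8 -1; 15.2 15.8 -4 3.8 -1; 15.2 15.8 0 3.8 -1; 15.2 15.8 4.5 3.8 -1; 15.2 15.8 4.5 3.8 -1",
)

```text
time_s: 33.22
position: [0.4378, 0.2613, 0.1854]
tool_rot: [[-1.0, -0.007, -0.006], [-0.007, 1.0, -0.002], [0.006, -0.002, -1.0]]
ft_force: [1.2, 0.4, -0.2]
grip_width: 0.0283
gripper_force: 40.7
```

Run:
```python
from h import *
go(.438,.2615,.164,90.4)
```

```text
shift [-0.03  0.02  2.14] turn -0.0 q6 -72.9
```

>>> move_arm(
  series="0 0 1.2 0 -1; 0 0 1.8 0 -1; 0 0 2 0 -1; 0 0 2.1 0 -1; 0 0 2.1 0 -1",
)

```text
time_s: 33.85
position: [0.4394, 0.2618, 0.1666]
tool_rot: [[-1.0, -0.007, 0.0], [-0.007, 1.0, 0.0], [-0.0, 0.0, -1.0]]
ft_force: [0.2, 1.3, -0.6]
grip_width: 0.0284
gripper_force: 40.7
```

>>> move_arm(
  series="0 0 0.1 0 -1; 0 0 0.2 0 -1; 0 0 0.2 0 -1; 0 0 0.2 0 -1",
)

```text
time_s: 34.35
position: [0.4395, 0.2618, 0.1656]
tool_rot: [[-1.0, -0.007, 0.002], [-0.007, 1.0, 0.0], [-0.002, 0.0, -1.0]]
ft_force: [-1.6, -0.7, 8.8]
grip_width: 0.0283
gripper_force: 41.8
```

>>> move_arm(
  series="0 0 -0.1 0 -1; 0 0 -0.1 0 0.4; 0 0 -0.1 0 0.4; 0 0 -0.1 0 0.4; 0 0 -2 0 0.4; 0 0 -8 0 0.4; 0 0 -8 0 0.4",
)

```text
time_s: 35.22
position: [0.4408, 0.2623, 0.2483]
tool_rot: [[-1.0, -0.007, 0.008], [-0.007, 1.0, 0.003], [-0.008, 0.003, -1.0]]
ft_force: [0.8, 0.4, -0.4]
grip_width: 0.0598
gripper_force: 0.0
```

Run:
```python
from h import *
go(.608,.039,.25,94.2)
print([m for m in marks("case1",1) if m[1][1]>0.02])
```

```text
shift [-16.57 -22.45  -0.09] turn -3.8 q6 -72.9
[('scene', [0.6081, 0.0395, 0.1144], 0.86), ('scene', [0.4922, 0.2577, 0.1095], 0.82), ('scene', [0.4377, 0.2632, 0.1146], 0.78), ('top', [0.4921, 0.2654, 0.1082], 0.49), ('top', [0.6109, 0.036, 0.1171], 0.46), ('top', [0.4351, 0.2615, 0.1088], 0.46)]
```

>>> move_arm(
  series="-16.7 -22.5 -1 -3.8 0.4; -16.7 -22.5 -1 -3.8 0.4; -16.7 -22.5 -1 -3.8 0.4; -16.7 -22.5 -1 -3.8 0.4; -16.7 -22.5 -1 -3.8 0.4; -16.7 -22.5 -1 -3.8 0.4; -16.7 -22.5 3 -3.8 0.4; -16.7 -22.5 6 -3.8 0.4",
)

```text
time_s: 36.42
position: [0.6066, 0.0391, 0.1823]
tool_rot: [[-0.997, -0.074, -0.002], [-0.074, 0.997, 0.001], [0.002, 0.001, -1.0]]
ft_force: [-0.3, -0.7, 0.2]
grip_width: 0.0599
gripper_force: 0.0
```

Run:
```python
from h import *
go(.608,.039,.170,94.2)
```

```text
shift [-0.14 -0.02  1.23] turn 0.0 q6 -101.7
```

>>> move_arm(
  series="-0.1 0 1.2 0 0.4; -0.1 0 1.2 0 -1; -0.1 0 1.2 0 -1; -0.1 0 1.2 0 -1; -0.1 0 1.2 0 -1; -0.1 0 1.2 0 -1; -0.1 0 0 0 -1; -0.1 0 -5 0 -1",
)

```text
time_s: 37.42
position: [0.6076, 0.0379, 0.2328]
tool_rot: [[-0.997, -0.073, -0.007], [-0.073, 0.997, 0.001], [0.007, 0.001, -1.0]]
ft_force: [1.1, 0.2, -1.4]
grip_width: 0.0285
gripper_force: 40.7
```

Run:
```python
from h import *
go(.383,.2615,.26,90.4)
```

```text
shift [20.79 23.94 -2.55] turn 3.8 q6 -101.7
```

>>> move_arm(
  series="0 0 -4 0 -1; 20.8 23.9 -4 3.8 -1; 20.8 23.9 -4 3.8 -1; 20.8 23.9 -4 3.8 -1; 20.8 23.9 -4 3.8 -1; 20.8 23.9 -4 3.8 -1; 20.8 23.9 -4 3.8 -1; 20.8 23.9 1 3.8 -1",
)

```text
time_s: 38.42
position: [0.3855, 0.262, 0.2267]
tool_rot: [[-1.0, -0.008, 0.008], [-0.008, 1.0, 0.002], [-0.008, 0.002, -1.0]]
ft_force: [1.2, -0.4, -3.5]
grip_width: 0.0283
gripper_force: 40.7
```

Run:
```python
from h import *
go(.383,.2615,.170,90.4)
```

```text
shift [ 0.29 -0.06  5.67] turn 0.1 q6 -70.9
```

>>> move_arm(
  series="0.1 0 4 0 -1; 0.1 0 5 0 -1; 0.1 0 5.4 0 -1; 0.1 0 5.5 0 -1; 0.1 0 5.5 0 -1",
)

```text
time_s: 39.05
position: [0.3834, 0.2613, 0.1703]
tool_rot: [[-1.0, -0.007, 0.002], [-0.007, 1.0, 0.001], [-0.002, 0.001, -1.0]]
ft_force: [0.9, 0.3, -0.8]
grip_width: 0.0282
gripper_force: 40.7
```

>>> move_arm(
  series="0 0 0.2 0 -1; 0 0 0.3 0 -1; 0 0 0.4 0 -1; 0 0 0.5 0 -1; 0 0 0.5 0 -1; 0 0 0.5 0 -1",
)

```text
time_s: 39.8
position: [0.3831, 0.2612, 0.166]
tool_rot: [[-1.0, -0.007, 0.002], [-0.007, 1.0, 0.0], [-0.002, 0.0, -1.0]]
ft_force: [-5.2, -3.1, 16.5]
grip_width: 0.0285
gripper_force: 42.6
```

>>> move_arm(
  series="0 0 -0.2 0 -1; 0 0 -0.2 0 0.4; 0 0 -0.2 0 0.4; 0 0 -0.2 0 0.4; 0 0 -2 0 0.4; 0 0 -8 0 0.4; 6 -8 -14 0 0.4; 12 -8 -14 0 0.4",
)

```text
time_s: 40.8
position: [0.2959, 0.1933, 0.2952]
tool_rot: [[-1.0, -0.006, 0.002], [-0.006, 1.0, 0.0], [-0.002, 0.0, -1.0]]
ft_force: [0.7, 0.4, 0.1]
grip_width: 0.0599
gripper_force: 0.0
```

Run:
```python
from h import *
print(marks("case1",1)); print([m for m in marks("check_weight",1) if abs(m[1][1])<.06],[m for m in marks("cork_pad",1)])
im=optics.get_image("scene")["pixels"];print(pointer(im));cv2.imwrite("pics/f.png",cv2.resize(im[130:330,150:430],None,fx=2.8,fy=2.8))
```

```text
[('scene', [0.4404, 0.2646, 0.1138], 0.82), ('scene', [0.3775, -0.2297, 0.1093], 0.76), ('scene', [0.4736, -0.2849, 0.1112], 0.68), ('scene', [0.383, 0.2597, 0.1062], 0.68), ('scene', [0.4926, 0.2577, 0.1127], 0.66), ('scene', [0.4512, -0.21, 0.1092], 0.54), ('scene', [0.6346, 0.4547, -0.0016], 0.39), ('top', [0.4724, -0.2847, 0.1104], 0.74), ('top', [0.3865, 0.2562, 0.1093], 0.55), ('top', [0.491, 0.2664, 0.1113], 0.51), ('top', [0.4482, -0.2073, 0.111], 0.47), ('top', [0.4353, 0.2618, 0.1109], 0.46), ('top', [0.3822, -0.2307, 0.1099], 0.45)]
[('scene', [0.4544, -0.0149, -0.004], 0.62), ('top', [0.4562, -0.0104, 0.0034], 0.42)] [('scene', [0.4563, -0.0101, 0.0006], 0.57), ('top', [0.4535, -0.0144, 0.0002], 0.58), ('top', [0.5425, 0.0953, -0.002], 0.46)]
[242.71, 185.36, 1550]
```

View pics/f.png

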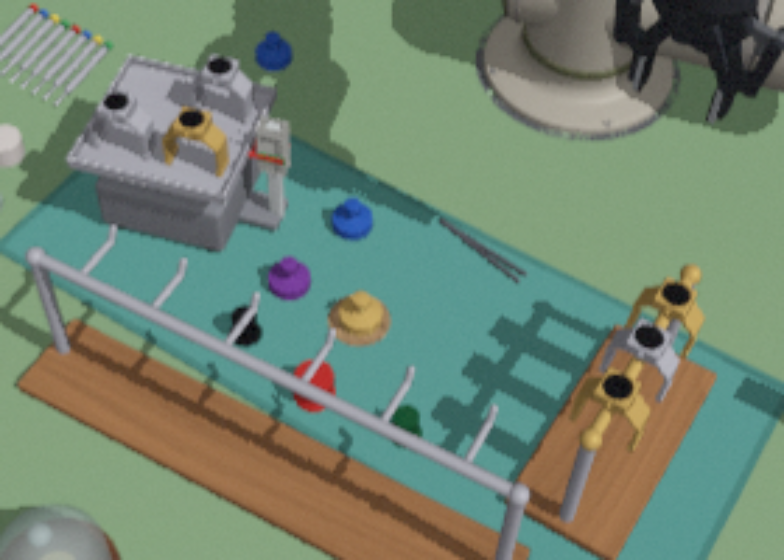

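The final picture shows three cases in the pan with the pointer on the green at (268,157). Three hang on the rail around (650,340), the weight stands on its pad at (362,315), and the hooks are empty. I'm handing in the job.

```bash
python3 -c "
from rig import order
print(order.close_job())"
```

```text
the job is handed in; nothing more can be done
None
```

I handed the job in at about 41 s: the check weight stands on its cork pad, three cases in the pan put the pointer at about 24–25 mm (band 22–33 mm), the other three hang on the rail, and all hooks are empty.

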